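Shut the open cap, bring the square canister to the front and hold the carousel

TASK

One flip cap on the small-parts carousel was left open: before anything is turned, press that cap fully shut so that no washers are flung out. Then take the carousel by the tee handle on its post and turn it until the square canister stands at the front, in line with the pointer on the foot, and finish holding the handle firmly so that the carousel stays still while I prise the tight cap off with both hands: do not let go. Keep every canister standing in its collar with its cap shut, and leave the other things on the bench where they are.

Things in the scene. Friction and masses are not known exactly. Their poses are not given: they have to be found in the camera images.
- carousel_base: Fixed dark steel foot of the carousel, 140 mm wide. Origin: on the turning axis at bench level; z up. Front = its -x side, where a steel strip comes out from under the turntable and ends in a small upright pointed pointer, 105 mm from the axis, 28 mm high. A canister is at the front when its centre lies on the foot's -x axis.
- carousel: Turntable, turns endlessly either way on the foot (friction 0.05 N m, stays where left). Aluminium disc 178 mm wide, top 18 mm above the bench; five grey collars (47 mm wide, 28 mm high) 72 degrees apart on a 60 mm radius, a canister in each; centre post 15 mm thick with a black tee handle on top. Origin: on the axis at bench level; x axis along the handle's bar.
- carousel_handle (a point): Centre of the tee handle's bar, on the turning axis, 136 mm above the bench. Bar: 64 mm long (along the carousel's x), 14 mm thick, 22 mm high (125 to 147 mm above the bench); grip it across its 14 mm from above. With all caps shut nothing else of the carousel rises above 98 mm.
- open_canister: The canister whose grey flip cap stands open: white, round, 40 mm in diameter, 72 mm tall to the rim, about 0.12 kg, loose in a collar. Origin: centre of its underside; z up. The cap (disc 41 mm wide, 8 mm thick) hinges about a line along y, 21.5 mm from the centre on the +x side, 72 mm above the underside (90 mm above the bench).
- open_canister_cap (a joint): Angle of the open cap: 0 = shut flat on the rim, 1.57 = upright on its hinge, more = leaning back past the hinge (towards the canister's +x). Starts at 1.6 to 2.0. Stiff hinge: it stays where left, no spring or snap; about 0.5 N at its edge moves it. Push it over from behind and press it down; shut means under 0.1.
- open_canister_cap_mid (a point): Centre of the open canister's cap, mid thickness, 21.5 mm from the hinge line; the free edge is 20.5 mm farther, then a thumb tab of 7 mm. When shut it lies 76 mm above the canister's underside, over its centre.
- square_canister: The one square canister: white, 30 x 30 mm with rounded corners, 72 mm tall to its rim, with a grey square flip cap 8 mm thick, shut; loose, standing in one collar of the carousel. Origin: centre of its underside; z up.
- square_canister_cap (a joint): Hinge angle of the square canister's cap: 0 = shut flat on the rim; it stays where it is left (stiff hinge). Starts and stays shut.
- front_canister: White round canister with its grey hinged flip cap shut: 40 mm in diameter, 72 mm tall to the rim, cap a disc 41 mm wide and 8 mm thick; loose, in a collar of the carousel. Origin: centre of its underside; z up; cap hinge on its +x side, thumb tab on its -x side. It starts nearest to the pointer.
- front_canister_cap (a joint): Hinge angle of the front canister's cap: 0 = shut flat on the rim; it stays where it is left (stiff hinge). Starts and stays shut.
- plain_canister: White round canister with its grey hinged flip cap shut: 40 mm in diameter, 72 mm tall to the rim, cap a disc 41 mm wide and 8 mm thick; loose, in a collar of the carousel. Origin: centre of its underside; z up; cap hinge on its +x side, thumb tab on its -x side.
- plain_canister_cap (a joint): Hinge angle of the plain canister's cap: 0 = shut flat on the rim; it stays where it is left (stiff hinge). Starts and stays shut.
- spare_canister: White round canister with its grey hinged flip cap shut: 40 mm in diameter, 72 mm tall to the rim, cap a disc 41 mm wide and 8 mm thick; loose, in a collar of the carousel. Origin: centre of its underside; z up; cap hinge on its +x side, thumb tab on its -x side.
- spare_canister_cap (a joint): Hinge angle of the spare canister's cap: 0 = shut flat on the rim; it stays where it is left (stiff hinge). Starts and stays shut.
- brass_nipple: Bystander: brass hex pipe nipple, 27 mm across and 48 mm tall, standing on end on the bench near the carousel's front. Origin: underside.
- bush_steel: Bystander: steel bush, 42 mm in diameter, 40 mm high, on the bench beside the carousel. Origin: underside.
- ptfe_tape: Bystander: blue thread-tape spool, 52 mm in diameter, 14 mm high, flat on the bench behind the carousel. Origin: underside.
- spanner_13: Bystander: steel combination spanner, 178 mm long, 7 mm high, flat on the bench between the carousel and the toggle clamp. Origin: underside, at its middle.
There are look-alikes about, which are no part of the job. Leave any red look-alike of the square_canister alone.

How it is judged:
On the way, in this order (a step that is already met when the one before it is completed fails the run):
1. the open cap is pressed fully shut (value of joint open_canister_cap below 0.1 rad), for 0.2 s.
2. the square canister is at the front with the handle held (x of square_canister in the frame of carousel_base below -0.05 m and y of square_canister in the frame of carousel_base between -0.008 and 0.008 m and contact force between the fingers and carousel above 6 N and distance between the grasp point and carousel_handle below 0.035 m), for 0.2 s.
At the end, for the whole second after the job is handed in: Square canister within 8 mm of the pointer's line at the front; fingers gripping the tee handle (over 6 N, TCP within 35 mm of the bar's centre), carousel still (under 0.05 rad/s); every cap shut (under 0.1 rad), every canister upright in its collar (all of step 2 and angular speed of carousel below 0.05 rad/s and value of joint each of front_canister_cap, open_canister_cap, square_canister_cap, plain_canister_cap, spare_canister_cap below 0.1 rad and angle between each of front_canister, open_canister, square_canister, plain_canister, spare_canister's own z axis and vertical below 0.12 rad and height (world z) of front_canister between 0.012 and 0.026 m and height (world z) of open_canister between 0.012 and 0.026 m and height (world z) of square_canister between 0.012 and 0.026 m and height (world z) of plain_canister between 0.012 and 0.026 m and height (world z) of spare_canister between 0.012 and 0.026 m); the arm keeps its last pose, push and grip.
It fails at once if the carousel is turned while the cap is open (value of joint open_canister_cap above 0.3 rad and distance of square_canister from where it was at the start of the episode above 0.03 m).
It fails at once if a canister is lifted from its collar or tipped (angle between any of front_canister, open_canister, square_canister, plain_canister, spare_canister's own z axis and vertical above 0.4 rad or height (world z) of any of front_canister, open_canister, square_canister, plain_canister, spare_canister above 0.045 m).
It fails at once if a bystander is moved (distance of any of brass_nipple, bush_steel, ptfe_tape, spanner_13 from where it was at the start of the episode above 0.02 m).
It also fails if it takes over 54 s, if anything falls off the work surface, if the arm or the gripper's body presses on something with over 40 N, if the wrist force passes 120 N, or if a joint passes its speed limit or range.

ROBOT

A 6-joint arm with a two-finger parallel gripper is mounted at the origin on the work surface; the furniture and walls round the work are solid. World frame = base frame: x ahead of the robot, y to its left, z up, the work surface at z = 0. Lengths are in m, angles in rad, forces in N, time in s.
With the tool pointing down it reaches from about 0.325 to 0.85 m from the base axis. Payload 15.5 kg.
Tool frame: the origin (TCP) lies between the finger pads, 19 mm behind the fingertips; this is the grasp point; z points along the fingers, y is the line along which they close (so a half turn about z gives the same grasp; the last joint's range is limited). The gripper opens to 91 mm and grips with 3 to 60 N. Pads are 32 mm wide; open, the fingers measure 118 mm over their backs; the gripper's body (76 mm by 178 mm) begins 60 mm behind the grasp point.
Start: joints at [1.073, 0.494, 1.345, -0, 1.302, -0.096], TCP at [0.244, 0.575, 0.233] pointing down, gripper open.
Joint ranges: [-2.91, 2.91], [-0.82, 2.16], [0.22, 2.67], [-1.22, 4.37], [0.12, 2.79], [-3.08, 3.08]. Speed limits (rad/s): [1.89, 1.89, 2.57, 3.01, 3.01, 3.01].

INTERFACE

Orientations are given as a unit quaternion [x, y, z, w].
In Python, from rig import telemetry, snapshot, ctrl gives the robot as it stands. The module is installed in compiled form; this text tells all that it offers.
- The arm moves only by the tool arm_command, never from a script. Its argument "motion" is a list of rows, each a list of 7 numbers: the shift along the world's x, y, z in cm, then the turn, a rotation vector about the world's x, y, z in degrees, then the opening, from 0 (shut) to 1 (fully open). A call has 1 to 12 rows; each row is the pose to reach, as a shift and turn from the pose commanded when the call began; what a row does not reach only later rows make up. A row lasts 1/10 s, in which the tool goes at most 50 mm and 8.59 degrees, less where a joint would pass 70% of its speed; a pose out of reach is approached as far as the arm can. A call with a gripper value outside its range is refused whole. The fingers move at their own pace and stop on an object; the grip force is fixed at half the most. Time passes only in rows, so rows that repeat a pose let the fingers close. It gives the time, the measured TCP pose, the force, the opening and the grip force at its end, in the units of the state.
- telemetry.read_state(): the state, without advancing time (a new reading comes with each control period).
- snapshot(name): name is "side" or "top" or "wrist"; returns a dict with "img" (480x640x3 uint8, red, green, blue), "z_map" (480x640 float32, m along the optical axis (not along the pixel's ray), 0 where there is no reading), "vfov" (degrees; the focal length in pixels is half the picture's height over the tangent of half this angle, whatever the lens; pixels are square), "cx", "cy" (the principal point, pixels), "R" (3x3) and "t" (3): a world point X has camera coordinates R X + t; the wrist camera has in their place "mount" (4x4, takes a point from camera to tool coordinates, whose origin is the TCP and whose axes are the flange's). Camera axes: x right, y down, z forward; pixel columns grow to the right and rows downward; lengths in m; the calibration is good to about 2 mm. A picture is of the moment at which its call begins: read the wrist's pose just before it.
- ctrl.finish_job(): hands the job in; it is judged then, once.
The state is a dict: "time": time; "qpos": joint angles; "dq": joint speeds; "effort": joint torques, N m; "position": TCP position; "ee_rot": TCP orientation; "wrist_force": force on the tool from outside, world axes, zero at the start; "moment": the same for the moment, N m; "gripper_width": finger opening in m; "grip_force": force on a finger pad.
Only numpy, scipy, OpenCV 4.12 (cv2) and the standard library are available. Lean on these libraries where they do the work, as an engineer would, in place of code of your own. Each camera call takes 0.05 s, during which the arm holds its last target. There are 200 camera calls.

## Working session

There is one attempt and no reset: what is moved stays moved. The work goes in short steps, Python scripts to look and compute and a tool call to move; the robot and the scene stay as the last step left them, time stands still between calls to the robot, and variables do not carry over. Pictures are saved under pics/ and viewed, at most 10 in all, crops included, and the job is handed in when it is done.

Besides the shell and the picture viewer there is one more tool, called after "Request:" as name(argument=value, ...), one argument or row to a line, values as JSON. arm_command: Moves the arm, as the interface text tells. Its arguments: {"type":"object","properties":{"motion":{"type":"array"}},"required":["motion"]}

```bash
mkdir -p pics; cat > h.py <<'E'
import numpy as np, cv2
from rig import telemetry, snapshot, ctrl
def cam(name):
    s=snapshot(name); f=240/np.tan(np.radians(s["vfov"])/2); z=s["z_map"]
    v,u=np.mgrid[:480,:640]
    P=np.stack([(u-s["cx"])/f*z,(v-s["cy"])/f*z,z],-1)
    if "R" in s: W=(P-np.array(s["t"]))@np.array(s["R"])
    else: W=None
    s["W"]=W; s["f"]=f; s["P"]=P
    return s
E
python3 - <<'E'
from h import *
print(telemetry.read_state())
ims=[]
for n in("side","top"):
    s=cam(n); np.savez(n+"0.npz",**{k:s[k] for k in("img","W","f","cx","cy","R","t")})
    cv2.imwrite(f"pics/{n}0.png",s["img"][...,::-1])
    print(n,s["R"],s["t"],s["f"])
E
```

```text
{'time': 0.0, 'qpos': array([ 1.07351553e+00,  4.94173856e-01,  1.34613631e+00,  2.18723861e-05,
        1.30250484e+00, -9.55246466e-02]), 'dq': array([ 0.00019275,  0.00157402, -0.00086238, -0.00034358,  0.00178698,
        0.00026515]), 'effort': array([ 4.65008397e-04, -8.78833008e+01, -3.81841707e+01,  7.07980245e-02,
        5.38467534e-02, -4.09202801e-05]), 'position': array([0.24422844, 0.57491348, 0.2321423 ]), 'ee_rot': array([ 1.99532637e-01,  9.79890990e-01, -5.81445526e-04, -1.88596844e-04]), 'wrist_force': array([-0.92808089, -0.3671035 ,  0.35519973]), 'moment': array([ 0.02201402, -0.00258769,  0.01173056]), 'grip_force': 0.0, 'gripper_width': 0.09106915471642937}
side [[-0.99842173  0.05272562 -0.01934073]
 [ 0.03799537  0.38055519 -0.92397732]
 [-0.04135706 -0.92325389 -0.3819579 ]] [ 0.37558423 -0.02664699  1.29823301] 607.1720923635755
top [[ 0.02898194 -0.99953437  0.00954448]
 [-0.99538527 -0.02973285 -0.09123666]
 [ 0.09147796 -0.00685622 -0.9957835 ]] [0.22658116 0.43091064 0.96134789] 505.06453522757425
```

View pics/top0.png

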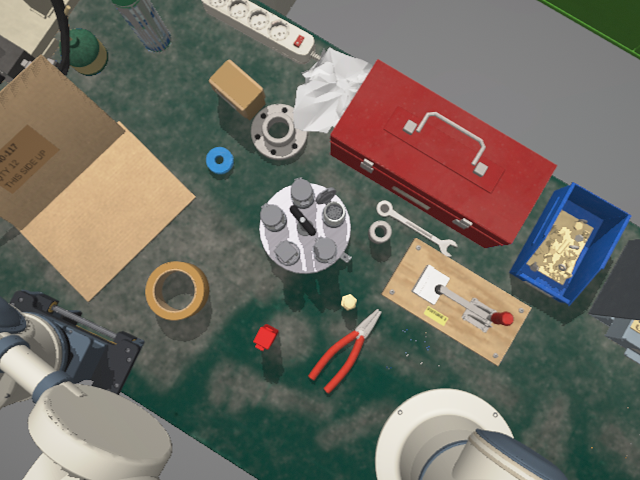

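View pics/side0.png

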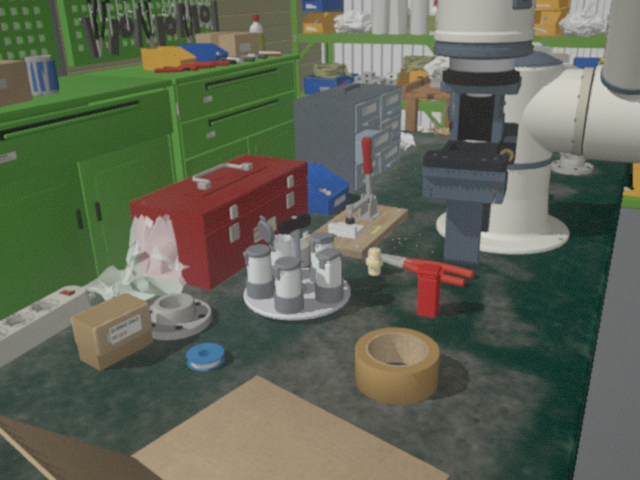

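The top view shows the carousel at about (305,228) and the open canister near (333,212), with its cap standing at (325,196). The pointer is near (347,257), and the square canister could be the one at (286,252). The red square at (265,338) is the look-alike and stays untouched. I'll check this in one close crop and measure at the same time.

```bash
python3 - <<'E'
from h import *
d=np.load("top0.npz"); c=d["img"][175:285,245:365]
cv2.imwrite("pics/crop1.png",cv2.resize(c,None,fx=5,fy=5,interpolation=cv2.INTER_CUBIC)[...,::-1])
W=d["W"]
for n,(u,v) in dict(bar=(303,220),open=(335,212),cap=(325,196),sq=(286,252),c2=(325,249),c3=(272,216),c4=(302,190),ptr=(347,257),nip=(348,302),bush=(380,232)).items(): print(n,W[v,u].round(4))
# disc
m=(W[...,2]>.013)&(W[...,2]<.022); m[:175]=0;m[285:]=0;m[:,:250]=0;m[:,360:]=0
p=W[m][:,:2]; print(m.sum(), cv2.minEnclosingCircle(p.astype(np.float32)))
m=(W[...,2]>.125)&(W[...,2]<.155); m[:175]=0;m[285:]=0;m[:,:250]=0;m[:,360:]=0
vv,uu=np.nonzero(m); print(list(zip(uu,vv))[::12]); p=W[m]; r=cv2.minAreaRect(p[:,:2].astype(np.float32)); print(r,p.mean(0))
E
```

```text
bar [0.4346 0.2795 0.1457]
open [0.4606 0.2239 0.0666]
cap [0.4806 0.2435 0.1228]
sq [0.3823 0.3099 0.0944]
c2 [0.3896 0.2406 0.0956]
c3 [0.4464 0.3376 0.0925]
c4 [0.4948 0.2851 0.0951]
ptr [0.3809 0.1964 0.0027]
nip [0.295  0.1945 0.045 ]
bush [ 4.324e-01  1.322e-01 -2.000e-04]
3148 ((0.4318661689758301, 0.27398401498794556), 0.09739495813846588)
[(np.int64(326), np.int64(188)), (np.int64(326), np.int64(190)), (np.int64(329), np.int64(191)), (np.int64(323), np.int64(193)), (np.int64(328), np.int64(194)), (np.int64(293), np.int64(205)), (np.int64(294), np.int64(207)), (np.int64(289), np.int64(209)), (np.int64(291), np.int64(210)), (np.int64(292), np.int64(211)), (np.int64(294), np.int64(212)), (np.int64(296), np.int64(213)), (np.int64(299), np.int64(214)), (np.int64(301), np.int64(215)), (np.int64(303), np.int64(216)), (np.int64(304), np.int64(217)), (np.int64(296), np.int64(219)), (np.int64(298), np.int64(220)), (np.int64(300), np.int64(221)), (np.int64(302), np.int64(222)), (np.int64(303), np.int64(223)), (np.int64(304), np.int64(224)), (np.int64(306), np.int64(225)), (np.int64(308), np.int64(226)), (np.int64(310), np.int64(227)), (np.int64(312), np.int64(228)), (np.int64(314), np.int64(229)), (np.int64(306), np.int64(231)), (np.int64(309), np.int64(232)), (np.int64(313), np.int64(233))]
((0.44884639978408813, 0.25825315713882446), (0.061662301421165466, 0.07932280004024506), 28.799053192138672) [0.44309226 0.27569918 0.14085979]
```

View pics/crop1.png

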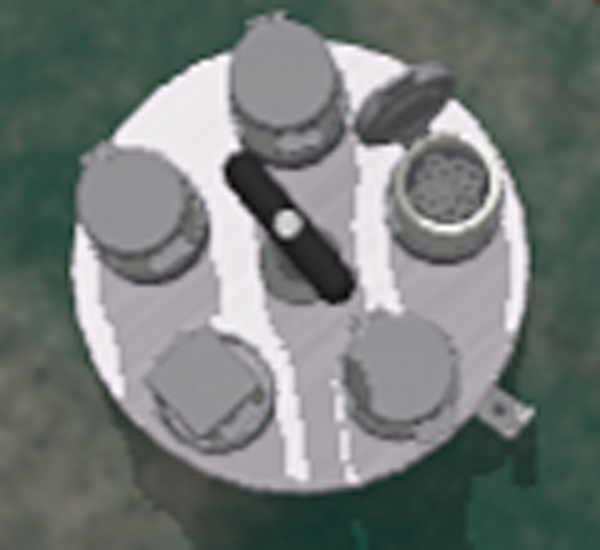

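The crop shows the square cap at pixel (286,251), the open rim at (334,212) with its cap raised at (326,196), the bar running from (293,208) to (313,233), and the pointer at about (348,257). The next script fits these precisely.

```bash
python3 - <<'E'
from h import *
d=np.load("top0.npz"); W=d["W"]; R,t,f=d["R"],d["t"],d["f"];cx,cy=d["cx"],d["cy"]
def ray(u,v,z):
    c=-R.T@t; r=R.T@np.array([(u-cx)/f,(v-cy)/f,1]); return c+r*(z-c[2])/r[2]
def box(u0,u1,v0,v1,z0,z1):
    m=np.zeros(W.shape[:2],bool); m[v0:v1,u0:u1]=1; return W[m&(W[...,2]>z0)&(W[...,2]<z1)]
b=box(285,320,200,240,.138,.155); r=cv2.minAreaRect(b[:,:2].astype(np.float32)); print("bar",r,b.mean(0))
# principal dir
q=b[:,:2]-b[:,:2].mean(0); print("bar ang",np.degrees(np.arctan2(*np.linalg.svd(q,full_matrices=0)[2][0][::-1])))
for n,bx in dict(sq=(268,300,235,268),c2=(312,340,234,266),c3=(258,288,203,234),c4=(288,318,176,204)).items():
    p=box(*bx,.088,.106); print(n,p.mean(0),cv2.minAreaRect(p[:,:2].astype(np.float32)))
rim=box(320,350,198,230,.084,.094); print("rim",len(rim),cv2.minEnclosingCircle(rim[:,:2].astype(np.float32)))
print("rim ray",ray(334.4,212.4,.09))
cap=box(314,340,184,206,.095,.16); print("cap",len(cap),cap.mean(0),cap.min(0),cap.max(0)); 
c=cap.mean(0); print("cap normal",np.linalg.svd(cap-c,full_matrices=0)[2][2])
print("ptr",ray(348,257,.01),ray(350.5,257,.028), "disc top ctr", ray(245+300/5,175+265/5,.018))
E
```

```text
bar ((0.43574607372283936, 0.28199058771133423), (0.062357254326343536, 0.014142438769340515), 41.72758483886719) [0.43520963 0.28157174 0.14333421]
bar ang -138.32230565522522
sq [0.38330103 0.31131089 0.09539461] ((0.3833637237548828, 0.3110537528991699), (0.04098529741168022, 0.030210334807634354), 46.82600021362305)
c2 [0.39000615 0.2416189  0.09549464] ((0.3889228105545044, 0.2423807680606842), (0.04843985661864281, 0.03932572528719902), 1.7775208950042725)
c3 [0.44743147 0.33940359 0.09543675] ((0.4462060034275055, 0.3387349843978882), (0.04120718687772751, 0.04492843151092529), 86.09435272216797)
c4 [0.49431931 0.28732849 0.09529961] ((0.49081704020500183, 0.2860336899757385), (0.05795109272003174, 0.039949338883161545), 20.210693359375)
rim 98 ((0.46135497093200684, 0.2291443943977356), 0.020580187439918518)
rim ray [0.45663566 0.22554614 0.09      ]
cap 226 [0.48291545 0.24348943 0.11670523] [0.47018549 0.22584172 0.09547596] [0.49841468 0.26091212 0.13804754]
cap normal [-0.78972566 -0.5354893   0.29930685]
ptr [0.38060872 0.19482696 0.01      ] [0.37990491 0.1909742  0.028     ] disc top ctr [0.4340957 0.280191  0.018    ]
```

Axis ≈ (0.435,0.281), bar at 41.7°, square at 149.7°, pointer at 238°, so the carousel has to turn about +88°. All radii come out near 60 mm and the pointer at 104 mm, which matches the description. The cap leans back along 35° from the canister. I'll use tool yaw -48° for both jobs, which is a -115° turn and keeps joint 6 in range. First I'll go above and behind the cap with the gripper closed.

```bash
python3 - <<'E'
from h import *
W=np.load("top0.npz")["W"]
for u,v in((336,138),(345,148),(370,110),(400,180),(420,200),(450,120)): print(u,v,W[v,u].round(3))
E
```

```text
336 138 [0.58  0.227 0.139]
345 148 [0.569 0.21  0.115]
370 110 [0.631 0.17  0.14 ]
400 180 [0.513 0.113 0.123]
420 200 [0.487 0.067 0.069]
450 120 [0.618 0.03  0.141]
```

Request:
arm_command(
  motion=[
    [2.5,-2.5,0.5,0,0,-8,0],
    [5,-5.5,1,0,0,-16,0],
    [7.5,-8,1,0,0,-24,0],
    [10,-11,1,0,0,-32,0],
    [12.5,-13.5,1,0,0,-40,0],
    [15,-16.5,1,0,0,-48,0],
    [17.5,-19,1,0,0,-56,0],
    [20,-22,1,0,0,-64,0],
    [22.5,-24.5,1,0,0,-72,0],
    [25,-27.5,1,0,0,-80,0],
    [27.9,-30.5,1,0,0,-88,0],
    [27.9,-30.5,1,0,0,-96,0],
  ],
)

```text
time: 1.3
position: [0.5263, 0.2669, 0.2423]
ee_rot: [0.864, 0.503, 0.0, 0.001]
wrist_force: [-0.4, 0.8, -0.2]
gripper_width: 0.0002
grip_force: 0.0
```

Request:
arm_command(
  motion=[
    [0,0,0,0,0,-8,0],
    [0,0,-2,0,0,-16,0],
    [0,0,-4,0,0,-19,0],
    [0,0,-4,0,0,-19,0],
    [0,0,-4,0,0,-19,0],
  ],
)

```text
time: 1.8
position: [0.5233, 0.2702, 0.2028]
ee_rot: [0.933, 0.359, -0.0, -0.0]
wrist_force: [-0.3, -0.6, -0.4]
gripper_width: 0.0006
grip_force: 0.0
```

```bash
python3 - <<'E'
from h import *
s0=telemetry.read_state(); s=snapshot("wrist")
from scipy.spatial.transform import Rotation as Ro
T=np.eye(4);T[:3,:3]=Ro.from_quat(s0["ee_rot"]).as_matrix();T[:3,3]=s0["position"]
C=T@np.array(s["mount"])
f=240/np.tan(np.radians(s["vfov"])/2);v,u=np.mgrid[:480,:640];z=s["z_map"]
P=np.stack([(u-s["cx"])/f*z,(v-s["cy"])/f*z,z],-1); W=P@C[:3,:3].T+C[:3,3]
np.savez("w1.npz",W=W,img=s["img"],z=z)
cv2.imwrite("pics/w1.png",s["img"][...,::-1]); print(s0["position"],s0["ee_rot"],C)
E
```

```text
[0.52332156 0.27021459 0.2028491 ] [ 9.33288041e-01  3.59128493e-01 -3.98127738e-04 -8.47228944e-06] [[ 0.6698775  -0.7153222  -0.19894294  0.57951201]
 [-0.74246889 -0.64610904 -0.17687014  0.31989631]
 [-0.0020197   0.26619027 -0.96391839  0.35463836]
 [ 0.          0.          0.          1.        ]]
```

View pics/w1.png

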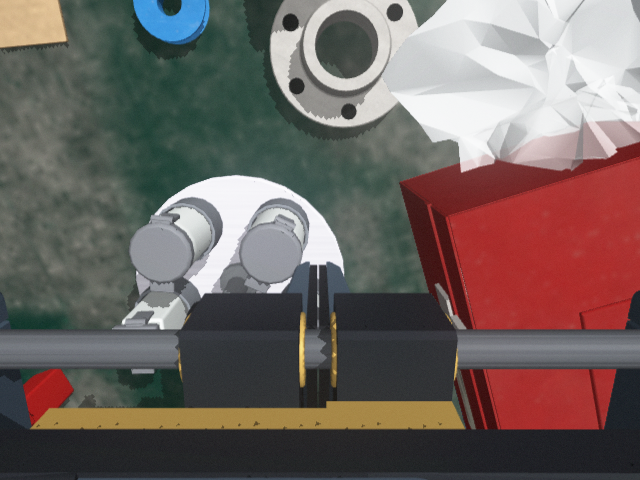

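The wrist camera faces away from the carousel, showing only the two rear canisters at (162,250) and (272,240), and the toolbox lies clear of the fingers. I'll lower behind the cap and push slowly.

Request:
arm_command(
  motion=[
    [0,0,-3,0,0,0,0],
    [0,0,-6,0,0,0,0],
    [-0.4,-0.3,-6.2,0,0,0,0],
    [-0.8,-0.6,-6.2,0,0,0,0],
    [-1.2,-0.9,-6.2,0,0,0,0],
    [-1.6,-1.15,-6.2,0,0,0,0],
    [-2.0,-1.4,-6.2,0,0,0,0],
    [-2.4,-1.7,-6.2,0,0,0,0],
    [-2.8,-2.0,-6.2,0,0,0,0],
    [-3.2,-2.25,-6.2,0,0,0,0],
    [-3.2,-2.25,-6.2,0,0,0,0],
  ],
)

```text
time: 2.95
position: [0.4908, 0.2474, 0.1407]
ee_rot: [0.934, 0.358, -0.0, 0.0]
wrist_force: [0.7, -0.9, -0.0]
gripper_width: 0.0004
grip_force: 0.1
```

```bash
python3 - <<'E'
from h import *
a=cam("side")["img"][200:320,220:380]; b=cam("top")["img"][165:285,235:395]
cv2.imwrite("pics/p2.png",cv2.resize(np.vstack([a,b]),None,fx=2.5,fy=2.5,interpolation=cv2.INTER_CUBIC)[...,::-1])
E
```

```text
(no output)
```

View pics/p2.png

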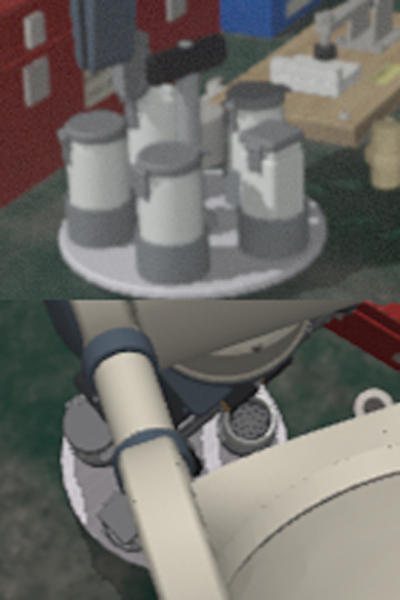

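The cap is being pushed towards upright and the carousel hasn't turned. I'll continue along the arc, over and down.

Request:
arm_command(
  motion=[
    [-0.4,-0.3,0,0,0,0,0],
    [-0.8,-0.55,0,0,0,0,0],
    [-1.2,-0.8,-0.2,0,0,0,0],
    [-1.6,-1.1,-0.4,0,0,0,0],
    [-2.0,-1.4,-0.8,0,0,0,0],
    [-2.4,-1.65,-1.2,0,0,0,0],
    [-2.7,-1.9,-1.6,0,0,0,0],
    [-3.0,-2.1,-1.9,0,0,0,0],
    [-3.2,-2.2,-2.1,0,0,0,0],
    [-3.2,-2.2,-2.3,0,0,0,0],
    [-3.2,-2.2,-2.3,0,0,0,0],
  ],
)

```text
time: 4.15
position: [0.4594, 0.2258, 0.1176]
ee_rot: [0.934, 0.358, -0.0, -0.0]
wrist_force: [0.3, 0.0, -0.5]
gripper_width: 0.0003
grip_force: 0.0
```

Now I'll press down in small steps, watching the force.

Request:
arm_command(
  motion=[
    [0,0,-0.1,0,0,0,0],
    [0,0,-0.2,0,0,0,0],
    [0,0,-0.2,0,0,0,0],
  ],
)

```text
time: 4.45
position: [0.4602, 0.2261, 0.1167]
ee_rot: [0.934, 0.358, 0.001, 0.0]
wrist_force: [-2.3, -1.3, 20.0]
gripper_width: 0.0003
grip_force: 10.1
```

The tip met firm resistance (20 N) at 97.7 mm, which is the height of a shut cap. I'll hold briefly, then rise and check from above.

Request:
arm_command(
  motion=[
    [0,0,0,0,0,0,0],
    [0,0,0,0,0,0,0],
    [0,0,4,0,0,0,0],
    [0,0,9,0,0,0,0],
    [-4,-5,12,0,0,0,0.7],
    [-8,-10,14,0,0,0,0.7],
    [-11,-14,14,0,0,0,0.7],
    [-11,-14,14,0,0,0,0.7],
  ],
)

```text
time: 5.25
position: [0.3474, 0.0844, 0.2562]
ee_rot: [0.934, 0.358, 0.0, 0.0]
wrist_force: [0.4, -0.8, 0.0]
gripper_width: 0.0295
grip_force: 0.0
```

```bash
python3 - <<'E'
from h import *
s=cam("top"); np.savez("top1.npz",**{k:s[k] for k in("img","W","f","cx","cy","R","t")})
a=cam("side")["img"][200:320,220:380]; b=s["img"][165:285,235:395]
cv2.imwrite("pics/p3.png",cv2.resize(np.vstack([a,b]),None,fx=2.5,fy=2.5,interpolation=cv2.INTER_CUBIC)[...,::-1])
E
```

```text
(no output)
```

View pics/p3.png

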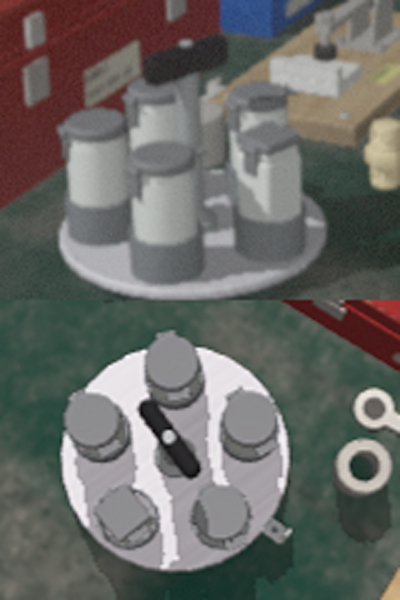

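All five caps look shut. The open one is now flat at about pixel (335,213), and the carousel may have turned slightly. I'll measure again for the grasp.

```bash
python3 - <<'E'
from h import *
W=np.load("top1.npz")["W"]
def box(u0,u1,v0,v1,z0,z1):
    m=np.zeros(W.shape[:2],bool); m[v0:v1,u0:u1]=1; return W[m&(W[...,2]>z0)&(W[...,2]<z1)]
b=box(285,320,200,240,.142,.155); r=cv2.minAreaRect(b[:,:2].astype(np.float32)); print("bar",r)
A=np.array(r[0])
for n,bx in dict(sq=(268,302,233,268),op=(318,350,198,230)).items():
    p=box(*bx,.088,.115); c=np.array(cv2.minAreaRect(p[:,:2].astype(np.float32))[0]); d=c-A
    k=np.linalg.svd(p-p.mean(0),full_matrices=0)[2][2]
    print(n,c,np.hypot(*d),np.degrees(np.arctan2(d[1],d[0]))%360,"normal",k,p[:,2].max())
p=box(335,356,245,266,.006,.035); print("ptr pts",len(p),p[np.argsort(p[:,2])[-6:]].round(4))
print(telemetry.read_state()["position"])
E
```

```text
bar ((0.4352588951587677, 0.2818312644958496), (0.06040927767753601, 0.012857695110142231), 39.00761413574219)
sq [0.38521665 0.3146486 ] 0.05984315643628937 146.7434323315704 normal [-0.02599528 -0.01149073  0.99959602] 0.09966165776228748
op [0.45429173 0.22528428] 0.0596641473754085 288.60243249659777 normal [-0.01484705 -0.01210541  0.9998165 ] 0.1013612501694247
ptr pts 122 [[0.38   0.1936 0.0235]
 [0.378  0.1955 0.0242]
 [0.3741 0.1974 0.0244]
 [0.378  0.1936 0.025 ]
 [0.3761 0.1955 0.0251]
 [0.376  0.1937 0.0274]]
[0.34672477 0.08358053 0.25621204]
```

Request:
arm_command(
  motion=[
    [2,4.5,0,0,0,-1,0.5],
    [4,9,0,0,0,-2,0.5],
    [6,13.5,0,0,0,-3,0.5],
    [8,18,0,0,0,-3,0.5],
    [8.8,19.8,-1,0,0,-3,0.5],
    [8.8,19.8,-5,0,0,-3,0.5],
    [8.8,19.8,-9,0,0,-3,0.5],
    [8.8,19.8,-11.9,0,0,-3,0.5],
    [8.8,19.8,-11.9,0,0,-3,0.5],
    [8.8,19.8,-11.9,0,0,-3,0.5],
  ],
)

```text
time: 6.35
position: [0.4376, 0.2841, 0.1371]
ee_rot: [0.943, 0.334, -0.0, 0.0]
wrist_force: [0.2, 0.0, 1.2]
gripper_width: 0.0458
grip_force: 0.0
```

Request:
arm_command(
  motion=[
    [-0.2,-0.2,0,0,0,0,0.5],
    [-0.2,-0.2,0,0,0,0,0],
    [-0.2,-0.2,0,0,0,0,0],
    [-0.2,-0.2,0,0,0,0,0],
    [-0.2,-0.2,0,0,0,0,0],
    [-0.2,-0.2,0,0,0,0,0],
    [-0.2,-0.2,0,0,0,0,0],
  ],
)

```text
time: 7.05
position: [0.4363, 0.281, 0.137]
ee_rot: [0.943, 0.334, 0.001, 0.001]
wrist_force: [5.5, -9.9, 3.9]
gripper_width: 0.014
grip_force: 30.0
```

The bar is gripped (14 mm, 30 N). I'll turn it counter-clockwise smoothly.

Request:
arm_command(
  motion=[
    [0.05,-0.1,0,0,0,1,0],
    [0.05,-0.1,0,0,0,4,0],
    [0.05,-0.1,0,0,0,8,0],
    [0.05,-0.1,0,0,0,13,0],
    [0.05,-0.1,0,0,0,18,0],
    [0.05,-0.1,0,0,0,23,0],
    [0.05,-0.1,0,0,0,28,0],
    [0.05,-0.1,0,0,0,33,0],
    [0.05,-0.1,0,0,0,37,0],
    [0.05,-0.1,0,0,0,40,0],
    [0.05,-0.1,0,0,0,42,0],
    [0.05,-0.1,0,0,0,42,0],
  ],
)

```text
time: 8.25
position: [0.4374, 0.2805, 0.1371]
ee_rot: [0.76, 0.65, 0.001, 0.001]
wrist_force: [8.6, -6.7, 1.2]
gripper_width: 0.0141
grip_force: 30.0
```

Request:
arm_command(
  motion=[
    [0.1,-0.05,0,0,0,1,0],
    [0.1,-0.05,0,0,0,4,0],
    [0.1,-0.05,0,0,0,9,0],
    [0.1,-0.05,0,0,0,15,0],
    [0.1,-0.05,0,0,0,21,0],
    [0.1,-0.05,0,0,0,27,0],
    [0.1,-0.05,0,0,0,33,0],
    [0.1,-0.05,0,0,0,39,0],
    [0.1,-0.05,0,0,0,44,0],
    [0.1,-0.05,0,0,0,47,0],
    [0.1,-0.05,0,0,0,48,0],
    [0.1,-0.05,0,0,0,48,0],
  ],
)

```text
time: 9.45
position: [0.4387, 0.2808, 0.1371]
ee_rot: [0.43, 0.903, 0.001, 0.001]
wrist_force: [9.7, 1.2, -4.2]
gripper_width: 0.0138
grip_force: 30.0
```

```bash
python3 - <<'E'
from h import *
s=cam("top"); np.savez("top2.npz",**{k:s[k] for k in("img","W","f","cx","cy","R","t")})
d=cam("side")
a=d["img"][190:310,220:380]; b=s["img"][165:285,235:395]
cv2.imwrite("pics/p4.png",cv2.resize(np.vstack([a,b]),None,fx=2.5,fy=2.5,interpolation=cv2.INTER_CUBIC)[...,::-1])
E
```

```text
(no output)
```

View pics/p4.png

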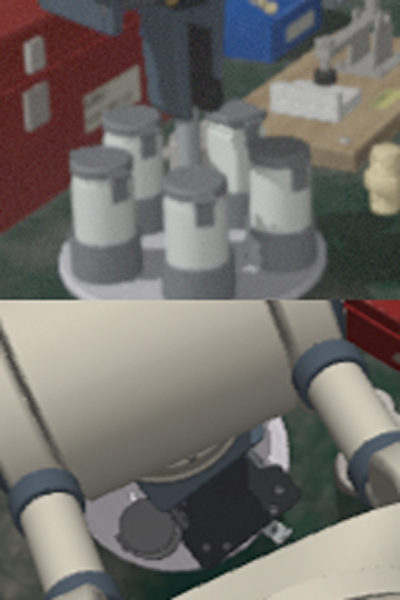

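The side view shows the gripper on the bar and every canister upright and shut, with the square one at crop (232,130). From above, the pointer at crop (275,530) is visible but the arm hides the square canister. I'll do one depth check of the angle.

```bash
python3 - <<'E'
from h import *
W=cam("side")["W"]; W2=np.load("top2.npz")["W"]
A=np.array([.4365,.2815])
m=np.zeros(W.shape[:2],np.uint8); m[190:310,220:380]=1
m&=((W[...,2]>.091)&(W[...,2]<.104)&(np.hypot(W[...,0]-A[0],W[...,1]-A[1])<.09)&(np.hypot(W[...,0]-A[0],W[...,1]-A[1])>.03)).astype(np.uint8)
n,l=cv2.connectedComponents(m)
for i in range(1,n):
    p=W[l==i]
    if len(p)>60:
        c,sz,_=cv2.minAreaRect(p[:,:2].astype(np.float32)); d=np.array(c)-A
        print(len(p),np.round(c,4),np.round(sz,3),np.hypot(*d).round(4),(np.degrees(np.arctan2(d[1],d[0]))%360).round(1),"z95",np.percentile(p[:,2],95).round(4))
for V,b in((W2,(335,362,245,270)),):
    p=V[b[2]:b[3],b[0]:b[1]].reshape(-1,3); p=p[(p[:,2]>.018)&(p[:,2]<.03)]; print("ptr",len(p),p.mean(0))
print(telemetry.read_state()["wrist_force"])
E
```

```text
190 [0.4047 0.2348] [0.033 0.036] 0.0565 235.7 z95 0.0984
256 [0.4774 0.2361] [0.042 0.047] 0.0612 312.0 z95 0.0985
292 [0.3811 0.2975] [0.048 0.041] 0.0577 163.9 z95 0.0986
299 [0.4929 0.3057] [0.038 0.053] 0.0614 23.2 z95 0.0984
325 [0.4371 0.3437] [0.04  0.046] 0.0622 89.4 z95 0.0985
ptr 12 [0.37689813 0.19658306 0.02357158]
[ 9.78704987  0.03853614 -3.67376196]
```

The square canister is at 235.7° and the pointer between 235° and 238°, so it is within about 3 mm of the line. All cap tops are at 98.5 mm, meaning shut. The grip is firm, so I'm handing in.

```bash
python3 -c "
from rig import ctrl
print(ctrl.finish_job())"
```

```text
the job is handed in; nothing more can be done
None
```

I pressed the open cap shut, then turned the carousel until the square canister stood at the front, about 3 mm or less from the pointer's line by measurement. The gripper is still holding the tee handle at 30 N, and the job is handed in.

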